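Set both spring stops of the cutting board to mid position

TASK

Set the two edge stops on the yellow cutting board, ready for the next sheet: push each stop's sprung slide in by its black push plate, away from you, until its pin drops, then let go so that the slide springs back and latches against the pin at mid position. Leave both latched; do not pull the pins up by hand, and leave the jar, the tape roll and the weight where they are.

Things in the scene. Friction and masses are not known exactly. Their poses are not given: they have to be found in the camera images.
- board: yellow cutting board, 340 x 600 x 10 mm, fixed on the table; origin at the centre of its underside, x along its 340 mm depth (away from the robot), z up. Both stops and all loose objects stand on it.
- left_stop: the left spring stop (+y is left), fixed, same as the right one: aluminium base 130 x 64 x 6 mm, low guide cheeks and a bridge, top 32 mm above the underside, guiding the stop pin; a steel slide 26 mm wide runs through it. Origin: underside, straight under the pin, on the board's top (10 mm above the table). x = push direction, roughly away from the robot; z up. Each has its own place and yaw.
- left_slide (a joint): travel (m) of the left sprung slide along the unit's +x: 0 = out (start), 0.055 = fully in, hard end. The spring pushes back with 4 N at 0, 10 N at 0.055. Past 0.030 a slot in the slide comes under the pin, which drops in by itself; let go, the slide then returns only to 0.030 (mid position) and rests against the pin. Let go earlier, it returns to 0.
- left_face (a point): centre of the near (-x) face of the left slide's black upright push plate, 44 mm wide, 12 mm thick, 8 to 52 mm above the unit's underside (this point: 30 mm above it). Moves with the slide; 100 mm to the -x side of the unit's origin when the slide is out. Axes as the unit's: push along +x.
- left_pin (a joint): drop of the left stop pin in m, along the unit's downward axis: 0 = lying on top of the slide (at the start); 0.012 = fully dropped into the slot; negative = pulled up (to -0.030). It falls by its own weight and a weak spring in about 0.1 s once the slot is under it.
- left_pin_top (a point): centre of the top of the left pin's round head, 20 mm in diameter and 8 mm thick, on a 10 mm shank; 54 mm above the unit's underside at the start, 42 mm when dropped.
- right_stop: the right spring stop (+y is left), fixed, same as the left one: aluminium base 130 x 64 x 6 mm, low guide cheeks and a bridge, top 32 mm above the underside, guiding the stop pin; a steel slide 26 mm wide runs through it. Origin: underside, straight under the pin, on the board's top (10 mm above the table). x = push direction, roughly away from the robot; z up. Each has its own place and yaw.
- right_slide (a joint): travel (m) of the right sprung slide along the unit's +x: 0 = out (start), 0.055 = fully in, hard end. The spring pushes back with 4 N at 0, 10 N at 0.055. Past 0.030 a slot in the slide comes under the pin, which drops in by itself; let go, the slide then returns only to 0.030 (mid position) and rests against the pin. Let go earlier, it returns to 0.
- right_face (a point): centre of the near (-x) face of the right slide's black upright push plate, 44 mm wide, 12 mm thick, 8 to 52 mm above the unit's underside (this point: 30 mm above it). Moves with the slide; 100 mm to the -x side of the unit's origin when the slide is out. Axes as the unit's: push along +x.
- right_pin (a joint): drop of the right stop pin in m, along the unit's downward axis: 0 = lying on top of the slide (at the start); 0.012 = fully dropped into the slot; negative = pulled up (to -0.030). It falls by its own weight and a weak spring in about 0.1 s once the slot is under it.
- right_pin_top (a point): centre of the top of the right pin's round head, 20 mm in diameter and 8 mm thick, on a 10 mm shank; 54 mm above the unit's underside at the start, 42 mm when dropped.
- jar: closed black jar with a red cap, 48 mm in diameter, 75 mm high, loose, standing on the board between the two stops; origin at the centre of its underside. To be left alone.
- tape: roll of tape lying flat, 90 mm outer, 64 mm inner diameter, 24 mm high, loose, on the board to the left of the left stop; origin at the centre of its underside. To be left alone.
- weight: turned steel pattern weight, 52 mm in diameter, 60 mm high with a small knob on top, loose, on the board to the right of the right stop; origin at the centre of its underside. To be left alone.

How it is judged:
By the outcome, as a careful person would: the job done as asked, in the order asked, and still so for the second after the job is handed in, with the robot touching nothing.
It also fails if it takes over 48 s, if anything falls off the work surface, if the arm or the gripper's body presses on something with over 40 N, if the wrist force passes 120 N, or if a joint passes its speed limit or range.

ROBOT

A 6-joint arm with a two-finger parallel gripper is mounted at the origin on the work surface. World frame = base frame: x ahead of the robot, y to its left, z up, the work surface at z = 0. Lengths are in mm, angles in rad, forces in N, time in s.
With the tool pointing down it reaches from about 350 to 925 mm from the base axis. Payload 6.4 kg.
Tool frame: the origin (TCP) lies on the centre line of the jaws, within the pads' length; the fingertips stand bot.nose_length ahead of it and the grasp point (between the pads) lies 8 mm behind it (bot.nose_length is the distance from the TCP to the fingertips, in mm); z points along the fingers, y is the line along which they close (so a half turn about z gives the same grasp; the last joint's range is limited). The gripper opens to 94 mm and grips with 3 to 60 N. Pads are 16 mm wide; open, the fingers measure 119 mm over their backs; the gripper's body (75 mm by 177 mm) begins 78 mm behind the grasp point.
Start: joints at [0.951, 0.245, 1.558, -0, 1.339, -0.174], TCP at [280.266, 586.485, 216.455] pointing down, gripper open.
Joint ranges: [-3.13, 3.13], [-1.02, 2.26], [0.13, 2.54], [-0.95, 4.09], [0.21, 2.88], [-2.74, 2.74]. Speed limits (rad/s): [2.57, 2.57, 3.14, 3.14, 3.14, 3.14].

INTERFACE

Orientations are given as a 3x3 rotation matrix whose columns are the frame's x, y, z axes.
In Python, from rig import bot, cams gives the robot as it stands.
- The arm moves only by the tool play_rows, never from a script. Its argument "series" is a list of rows, each an object of numbers: "grip": the closure, from 0 (fully open) to 1 (shut); "tx", "ty", "tz": the shift along the tool's x, y, z each as a share of 8 cm, from -1 to 1; "spin": the turn about the tool's z as a share of pi rad, from -1 to 1. In form: [{"grip": .., "tx": .., "ty": .., "tz": .., "spin": ..}, ...]. A call has 1 to 20 rows; each row is the pose to reach, as a shift and turn from the pose commanded when the call began, along the tool's axes at that moment, turning the shorter way round; what a row does not reach only later rows make up. A row lasts 1/8 s, in which the tool goes at most 62.5 mm and 10.7 degrees, less where a joint would pass 70% of its speed; a pose out of reach is approached as far as the arm can. A call with a number of a shift or a turn outside -1 to 1 is refused whole. A call with a gripper value outside its range is refused whole. The fingers move at their own pace and stop on an object; "squeeze" is the grip in N (left out, the last holds). Time passes only in rows, so rows that repeat a pose let the fingers close. It gives the time, the measured TCP pose, the force, the opening and the grip force at its end, in the units of the state.
- bot.observe(): the state, without advancing time (a new reading comes with each control period).
- cams.camera(name): name is "scene" or "top" or "wrist"; returns the picture (480x640x3 uint8, red, green, blue); there is no depth.
- cams.camera_params(name): a dict with "mtx" (3x3 intrinsics, pixels), "R" (3x3) and "t" (3): a world point X has camera coordinates R X + t. Camera axes: x right, y down, z forward; pixel columns grow to the right and rows downward; lengths in mm; the calibration is good to about 2 mm. A picture is of the moment at which its call begins: read the wrist's pose just before it. camera_params takes no time and is no camera call; for the wrist camera it gives the pose at the moment of the call.
- bot.close_job(): hands the job in; it is judged then, once.
The state is a dict: "time": time; "qpos": joint angles; "dq": joint speeds; "effort": joint torques, N m; "ee_pos": TCP position; "ee_rot": TCP orientation; "contact_force": force on the tool from outside, world axes, zero at the start; "ft_torque": the same for the moment, N m; "grip_width": opening from 0.0 (shut) to 1.0 (fully open); "gripper_force": force on a finger pad.
Only numpy, scipy, OpenCV 4.12 (cv2) and the standard library are available. Lean on these libraries where they do the work, as an engineer would, in place of code of your own. Each camera call takes 0.05 s, during which the arm holds its last target. There are 200 camera calls.

## Working session

There is one attempt and no reset: what is moved stays moved. The work goes in short steps, Python scripts to look and compute and a tool call to move; the robot and the scene stay as the last step left them, time stands still between calls to the robot, and variables do not carry over. Pictures are saved under pics/ and viewed, at most 10 in all, crops included, and the job is handed in when it is done.

Besides the shell and the picture viewer there is one more tool, called after ">>>" by a JSON object that holds its "method" and its "body", one argument or row to a line. play_rows: Moves the arm, as the interface text tells. Its arguments: {"type":"object","properties":{"series":{"type":"array","items":{"type":"object","properties":{"grip":{"type":"number"},"tx":{"type":"number","minimum":-1,"maximum":1},"ty":{"type":"number","minimum":-1,"maximum":1},"tz":{"type":"number","minimum":-1,"maximum":1},"spin":{"type":"number","minimum":-1,"maximum":1}}}},"squeeze":{"type":"number"}},"required":["series"]}

```bash
mkdir -p pics; ls; python3 - <<'E'
from rig import bot,cams
import cv2
for n in("top","scene"):
    cv2.imwrite(f"pics/{n}0.png",cams.camera(n)[:,:,::-1])
    p=cams.camera_params(n);print(n,p)
s=bot.observe();print(s['ee_pos'],s['ee_rot'],s['time'],bot.nose_length,s['contact_force'])
E
```

```text
pics
top {'mtx': array([[489.09165846,   0.        , 316.69210336],
       [  0.        , 489.09165846, 242.15846247],
       [  0.        ,   0.        ,   1.        ]]), 'R': array([[ 0.01322135, -0.9999058 , -0.00368499],
       [-0.99932022, -0.0130866 , -0.03446511],
       [ 0.03441364,  0.00413816, -0.99939911]]), 't': array([ 19.48254574, 638.60408143, 955.27071109])}
scene {'mtx': array([[523.6499514 ,   0.        , 317.31835254],
       [  0.        , 523.6499514 , 243.30528641],
       [  0.        ,   0.        ,   1.        ]]), 'R': array([[ 0.55417441,  0.8321393 ,  0.02085447],
       [ 0.57482966, -0.36445501, -0.73262774],
       [-0.60204782,  0.41799131, -0.68030999]]), 't': array([-376.04995976, -326.37874136, 1451.4153808 ])}
[279.97375273 586.05646451 215.47484359] [[-9.02248688e-01  4.31214928e-01 -9.95439703e-04]
 [ 4.31215970e-01  9.02247685e-01 -1.37917243e-03]
 [ 3.03413427e-04 -1.67360601e-03 -9.99998553e-01]] 0.1 11.0 [-0.61531549  0.44994308 -0.26167584]
```

View pics/top0.png

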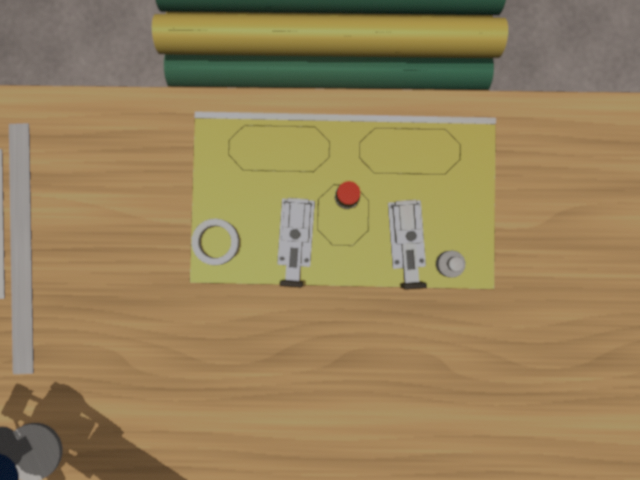

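View pics/scene0.png

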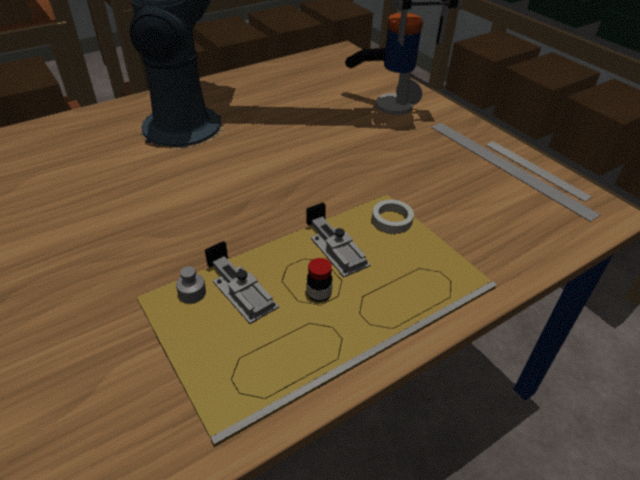

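The top view shows the left plate at about (292,284) with its pin at (295,234), and the right plate at (413,286) with its pin at (411,236). The weight at (452,263) is close to the right plate. The scene view shows the same layout, with both pins up.

```bash
cat > h.py <<'E'
import numpy as np
def ray(p,uv,z):
    R,t,K=p['R'],p['t'],p['mtx'];c=-R.T@t;d=R.T@np.linalg.inv(K)@[*uv,1]
    return c+d*(z-c[2])/d[2]
E
python3 - <<'E'
from rig import bot,cams
import cv2,numpy as np
from h import ray
im=cams.camera("top")[:,:,::-1].copy();p=cams.camera_params("top")
print("cam",-p['R'].T@p['t'])
m=((im.max(2)<75)*255).astype('uint8');m[:180]=0;m[300:]=0;m[:,:190]=0;m[:,500:]=0
n,l,st,ce=cv2.connectedComponentsWithStats(m)
for i in range(1,n):
    if st[i,4]>15: print(st[i],ce[i],ray(p,ce[i],62).round(1),cv2.minAreaRect(np.argwhere(l==i)[:,::-1].astype('float32')))
for nm,uv,z in(("jar",(348,193),85),("weight",(455,264),70),("tape",(215,242),34)):print(nm,ray(p,uv,z).round(1))
cv2.imwrite("pics/crop.png",cv2.resize(im[180:300,270:470],None,fx=4,fy=4,interpolation=cv2.INTER_CUBIC))
E
```

```text
cam [605.03803848  23.88480172 976.77805161]
[336 197  17  10  38] [343.15789474 203.57894737] [709.6 -21.   62. ] ((342.8999938964844, 203.20001220703125), (17.8885440826416, 4.919349670410156), 26.56505012512207)
[281 281  22   5  95] [291.64210526 283.02105263] [559.6  73.4  62. ] ((291.5, 283.0), (4.0, 21.0), 90.0)
[401 282  25   6 112] [413.27678571 285.03571429] [ 558.9 -153.5   62. ] ((413.0, 284.5), (5.0, 24.0), 90.0)
jar [726.5 -28.5  85. ]
weight [ 599.2 -228.8   70. ]
tape [635.2 224.1  34. ]
```

View pics/crop.png

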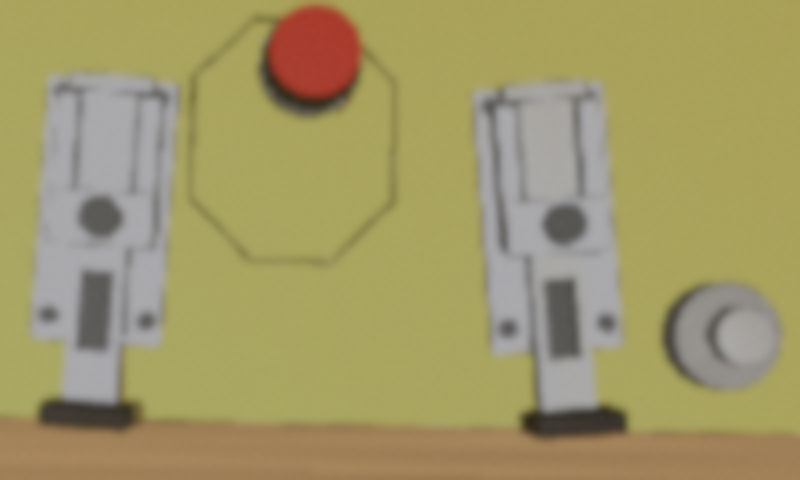

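The crop shows, in full-image pixels, the left pin at (295,234) with its plate top at (292.3,282.5), and the right pin at (411.2,235.8) with its plate top at (413.5,284.5). The weight stands about 15 mm to the right of the right base. Next I'll compute the stop poses and the standoff shifts.

```bash
cat >> h.py <<'E'
from rig import bot,cams
def goal(pt,yaw,back):
    # shift/spin shares to put TCP 'back' mm behind face point along push dir, tool x = -push
    s=bot.observe();R=np.array(s['ee_rot']);P=np.array(s['ee_pos'])
    u=np.array([np.cos(yaw),np.sin(yaw),0]);g=np.array(pt)-back*u
    d=R.T@(g-P);a=-u@R[:,0]*1;x=R.T@(-u)
    print("t",s['time'],"goal",g.round(1),"shift mm",d.round(1),"share",(d/80).round(3),"spin",round(np.arctan2(x[1],x[0])/np.pi,4),"F",np.round(s['contact_force'],1))
E
python3 - <<'E'
from h import *
import json
p=cams.camera_params("top");o={}
for n,pin,pl,e in(("left",(295,234),(292.3,282.5),((30,335),(50,75))),("right",(411.25,235.75),(413.5,284.5),((490,355),(475,90)))):
    a=ray(p,pin,64);b=ray(p,pl,62);u=a-b;y1=np.arctan2(u[1],u[0])
    e=[ray(p,(270+c[0]/4,180+c[1]/4),16) for c in e];v=e[1]-e[0];y2=np.arctan2(v[1],v[0])
    print(n,a.round(1),b.round(1),np.hypot(*u[:2]),"yaw",np.degrees([y1,y2]),np.hypot(*v[:2]))
    yaw=(y1+y2)/2;U=np.array([np.cos(yaw),np.sin(yaw),0]);f1=a-100*U;f2=b-6*U
    f=(f1+f2)/2;f[2]=40;print(f1.round(1),f2.round(1),f.round(1));o[n]=(f.tolist(),yaw)
    goal([f[0],f[1],36],yaw,40)
json.dump(o,open("o.json","w"))
E
```

```text
left [651.2  68.4  64. ] [560.6  72.2  62. ] 90.66668852826021 yaw [-2.40253376 -3.4891402 ] 128.42317351321515
[551.3  73.5  64. ] [554.6  72.5  62. ] [553.  73.  40.]
t 0.15 goal [513.   75.1  36. ] shift mm [-430.7 -360.4  180. ] share [-5.383 -4.504  2.25 ] spin -0.1255 F [-0.3  0.8  0.3]
right [ 650.8 -148.7   64. ] [ 559.9 -153.9   62. ] 90.98431717771969 yaw [3.25576703 3.69456556] 130.5188144318086
[ 550.9 -154.8   64. ] [ 553.9 -154.2   62. ] [ 552.4 -154.5   40. ]
t 0.15 goal [ 512.5 -156.9   36. ] shift mm [-530.2 -569.9  180.3] share [-6.628 -7.124  2.253] spin -0.1612 F [-0.3  0.8  0.3]
```

>>> {"method": "play_rows", "body": {
  "series": [
    {"grip": 1,"tx": -0.5,"ty": -0.4,"tz": 0,"spin": -0.05},
    {"grip": 1,"tx": -1,"ty": -0.84,"tz": 0,"spin": -0.1},
    {"grip": 1,"tx": -1,"ty": -0.84,"tz": 0,"spin": -0.125}
  ],
  "squeeze": 20
}}

```text
time: 0.52
ee_pos: [324.4, 488.8, 215.9]
ee_rot: [[-0.999, 0.054, -0.001], [0.054, 0.999, -0.001], [0.001, -0.001, -1.0]]
contact_force: [0.2, 0.1, -0.2]
grip_width: 0.714
gripper_force: 0.0
```

```bash
cat > g.py <<'E'
from h import *
import json,sys
f,y=json.load(open("o.json"))[sys.argv[1]]
goal([f[0],f[1],float(sys.argv[3])],y,float(sys.argv[2]))
E
python3 g.py left 40 36
```

```text
t 0.525 goal [513.   75.1  36. ] shift mm [-210.6 -402.8  180.3] share [-2.633 -5.035  2.254] spin -0.0007 F [ 0.2  0.1 -0.2]
```

>>> {"method": "play_rows", "body": {
  "series": [
    {"grip": 1,"tx": -0.2,"ty": -0.6,"tz": 0,"spin": 0},
    {"grip": 1,"tx": -0.5,"ty": -1,"tz": 0,"spin": 0}
  ]
}}

```text
time: 0.78
ee_pos: [358.8, 407.9, 216.0]
ee_rot: [[-0.999, 0.052, -0.001], [0.052, 0.999, -0.001], [0.001, -0.001, -1.0]]
contact_force: [0.7, 0.8, -0.0]
grip_width: 0.506
gripper_force: 0.0
```

>>> {"method": "play_rows", "body": {
  "series": [
    {"grip": 1,"tx": -0.25,"ty": -0.6,"tz": 0,"spin": 0},
    {"grip": 1,"tx": -0.5,"ty": -1,"tz": 0,"spin": 0}
  ]
}}

```text
time: 1.02
ee_pos: [395.0, 325.6, 216.2]
ee_rot: [[-0.999, 0.054, -0.0], [0.054, 0.999, -0.0], [0.0, -0.0, -1.0]]
contact_force: [1.1, 0.5, 0.4]
grip_width: 0.29
gripper_force: 0.0
```

>>> {"method": "play_rows", "body": {
  "series": [
    {"grip": 1,"tx": -0.25,"ty": -0.6,"tz": 0,"spin": 0},
    {"grip": 1,"tx": -0.5,"ty": -1,"tz": 0,"spin": 0}
  ]
}}

```text
time: 1.27
ee_pos: [430.7, 243.6, 216.2]
ee_rot: [[-0.999, 0.054, -0.0], [0.054, 0.999, -0.0], [0.0, -0.0, -1.0]]
contact_force: [1.3, 0.1, 0.4]
grip_width: 0.082
gripper_force: 0.0
```

>>> {"method": "play_rows", "body": {
  "series": [
    {"grip": 1,"tx": -0.2,"ty": -0.6,"tz": 0,"spin": 0},
    {"grip": 1,"tx": -0.4,"ty": -1,"tz": 0,"spin": 0}
  ]
}}

```text
time: 1.52
ee_pos: [458.4, 162.0, 216.3]
ee_rot: [[-0.999, 0.054, -0.0], [0.054, 0.999, -0.0], [0.0, -0.0, -1.0]]
contact_force: [0.0, 0.3, -0.9]
grip_width: 0.005
gripper_force: 0.0
```

>>> {"method": "play_rows", "body": {
  "series": [
    {"grip": 1,"tx": -0.2,"ty": -0.6,"tz": 0,"spin": 0},
    {"grip": 1,"tx": -0.4,"ty": -0.95,"tz": 0.5,"spin": 0},
    {"grip": 1,"tx": -0.4,"ty": -0.95,"tz": 0.7,"spin": 0}
  ]
}}

```text
time: 1.9
ee_pos: [485.4, 84.8, 158.3]
ee_rot: [[-0.998, 0.057, -0.004], [0.057, 0.998, 0.0], [0.004, 0.0, -1.0]]
contact_force: [0.8, -0.8, 0.5]
grip_width: 0.003
gripper_force: 0.0
```

```bash
python3 g.py left 40 36; python3 - <<'E'
from h import *
import cv2
cv2.imwrite("pics/w1.png",cams.camera("wrist")[:,:,::-1])
E
```

```text
t 1.9 goal [513.   75.1  36. ] shift mm [-28.6  -8.1 122.2] share [-0.357 -0.102  1.527] spin -0.0016 F [ 0.8 -0.8  0.5]
```

View pics/w1.png

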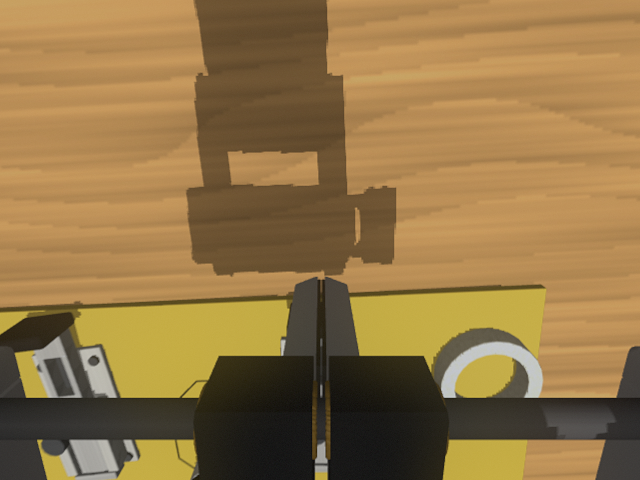

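The wrist view shows the closed fingers at about (320,300) hiding the left plate, so they're lined up with it. The right stop is visible at the lower left. I'll descend behind the left plate.

>>> {"method": "play_rows", "body": {
  "series": [
    {"grip": 1,"tx": -0.18,"ty": -0.1,"tz": 0.5,"spin": 0},
    {"grip": 1,"tx": -0.36,"ty": -0.1,"tz": 1,"spin": 0}
  ]
}}

```text
time: 2.2
ee_pos: [515.4, 77.7, 80.7]
ee_rot: [[-0.999, 0.052, 0.002], [0.052, 0.999, 0.0], [-0.002, 0.0, -1.0]]
contact_force: [-0.8, 0.1, 0.6]
grip_width: 0.006
gripper_force: 0.0
```

>>> {"method": "play_rows", "body": {
  "series": [
    {"grip": 1,"tx": 0,"ty": 0,"tz": 0.3,"spin": 0},
    {"grip": 1,"tx": 0,"ty": 0,"tz": 0.52,"spin": 0},
    {"grip": 1,"tx": 0,"ty": 0,"tz": 0.52,"spin": 0}
  ]
}}

```text
time: 2.58
ee_pos: [513.6, 77.5, 38.2]
ee_rot: [[-0.999, 0.052, -0.002], [0.052, 0.999, 0.0], [0.002, 0.0, -1.0]]
contact_force: [0.5, 0.3, -0.6]
grip_width: 0.003
gripper_force: 0.0
```

```bash
python3 g.py left 8 36; python3 - <<'E'
from h import *
import cv2
cv2.imwrite("pics/s1.png",cv2.resize(cams.camera("scene")[150:350,130:430,::-1],None,fx=2.6,fy=2.6))
E
```

```text
t 2.575 goal [545.   73.4  36. ] shift mm [-31.5  -2.4   2.1] share [-0.394 -0.03   0.026] spin -0.0002 F [ 0.5  0.3 -0.6]
```

View pics/s1.png

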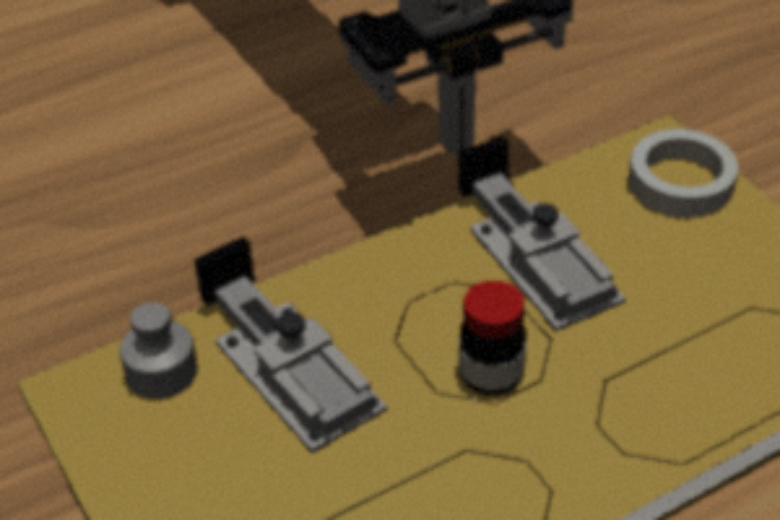

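The scene crop shows the closed fingers at (457,130), behind the left plate at (483,165), with everything else clear of the arm. I'll approach until contact.

>>> {"method": "play_rows", "body": {
  "series": [
    {"grip": 1,"tx": -0.2,"ty": -0.03,"tz": 0.02,"spin": 0},
    {"grip": 1,"tx": -0.32,"ty": -0.03,"tz": 0.02,"spin": 0},
    {"grip": 1,"tx": -0.4,"ty": -0.03,"tz": 0.02,"spin": 0},
    {"grip": 1,"tx": -0.45,"ty": -0.03,"tz": 0.02,"spin": 0},
    {"grip": 1,"tx": -0.45,"ty": -0.03,"tz": 0.02,"spin": 0}
  ]
}}

```text
time: 3.25
ee_pos: [549.8, 72.5, 37.4]
ee_rot: [[-0.999, 0.053, -0.002], [0.053, 0.999, 0.0], [0.002, 0.0, -1.0]]
contact_force: [-4.5, 0.1, 3.9]
grip_width: 0.006
gripper_force: 2.2
```

Contact made. I'll push about 37 mm more, to a travel of about 42 mm.

>>> {"method": "play_rows", "body": {
  "series": [
    {"grip": 1,"tx": -0.1,"ty": 0,"tz": 0,"spin": 0},
    {"grip": 1,"tx": -0.2,"ty": 0,"tz": 0,"spin": 0},
    {"grip": 1,"tx": -0.3,"ty": 0,"tz": 0,"spin": 0},
    {"grip": 1,"tx": -0.4,"ty": 0,"tz": 0,"spin": 0},
    {"grip": 1,"tx": -0.46,"ty": 0,"tz": 0,"spin": 0},
    {"grip": 1,"tx": -0.46,"ty": 0,"tz": 0,"spin": 0},
    {"grip": 1,"tx": -0.46,"ty": 0,"tz": 0,"spin": 0}
  ]
}}

```text
time: 4.12
ee_pos: [585.2, 70.6, 37.1]
ee_rot: [[-0.999, 0.053, -0.005], [0.053, 0.999, -0.0], [0.005, -0.0, -1.0]]
contact_force: [-8.9, -0.2, 5.6]
grip_width: 0.004
gripper_force: 4.2
```

```bash
python3 - <<'E'
from h import *
import cv2
cv2.imwrite("pics/s2.png",cv2.resize(cams.camera("scene")[150:350,130:430,::-1],None,fx=2.6,fy=2.6))
print(bot.observe()['contact_force'])
E
```

```text
[-8.25672019  0.63677167  5.00745902]
```

View pics/s2.png

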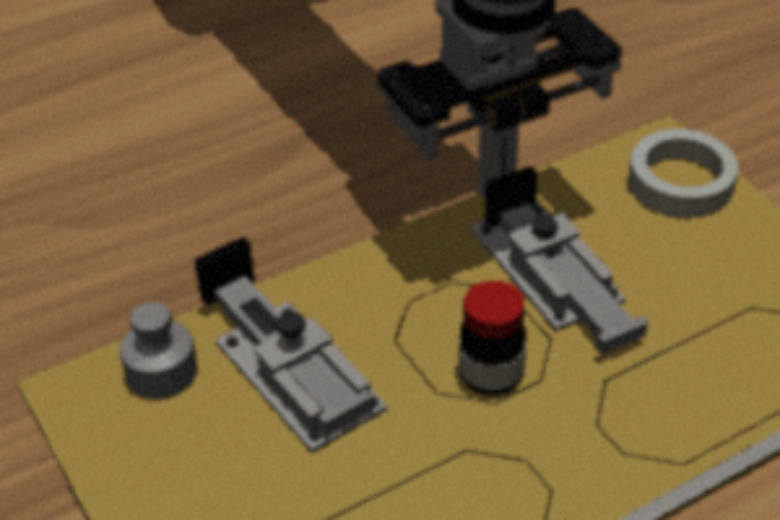

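The slide is well in, its far end now showing at (625,335), and the left pin head has dropped from (545,215) to (545,226). I'll back off gently, then rise.

>>> {"method": "play_rows", "body": {
  "series": [
    {"grip": 1,"tx": 0.08,"ty": 0,"tz": 0,"spin": 0},
    {"grip": 1,"tx": 0.16,"ty": 0,"tz": 0,"spin": 0},
    {"grip": 1,"tx": 0.4,"ty": 0,"tz": 0,"spin": 0},
    {"grip": 1,"tx": 0.8,"ty": 0,"tz": 0,"spin": 0},
    {"grip": 1,"tx": 0.9,"ty": 0,"tz": -0.5,"spin": 0},
    {"grip": 1,"tx": 0.9,"ty": 0,"tz": -1,"spin": 0},
    {"grip": 1,"tx": 0.9,"ty": 0,"tz": -1,"spin": 0}
  ]
}}

```text
time: 5.05
ee_pos: [518.4, 74.1, 121.3]
ee_rot: [[-0.999, 0.053, 0.01], [0.053, 0.999, -0.001], [-0.01, -0.0, -1.0]]
contact_force: [0.3, -0.0, 0.7]
grip_width: 0.01
gripper_force: 0.0
```

```bash
python3 g.py right 40 36; python3 - <<'E'
from h import *
import cv2
cv2.imwrite("pics/s3.png",cv2.resize(cams.camera("scene")[150:350,130:430,::-1],None,fx=2.6,fy=2.6))
E
```

```text
t 5.05 goal [ 512.5 -156.9   36. ] shift mm [  -5.6 -231.    85.4] share [-0.069 -2.887  1.068] spin -0.0362 F [ 0.3 -0.   0.7]
```

View pics/s3.png

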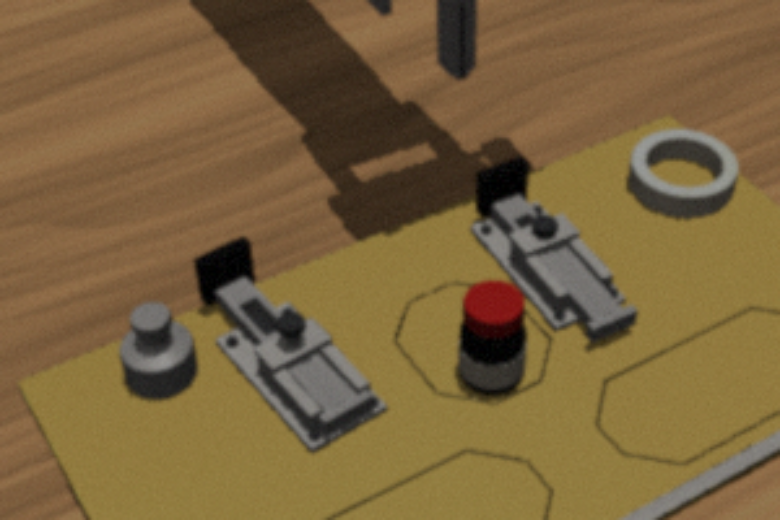

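The left stop is latched: its slide rests at mid position and the pin head is down at (545,226). Next I'll move over to the right stop.

>>> {"method": "play_rows", "body": {
  "series": [
    {"grip": 1,"tx": 0,"ty": -0.6,"tz": 0,"spin": -0.036},
    {"grip": 1,"tx": 0,"ty": -1,"tz": 0,"spin": -0.036}
  ]
}}

```text
time: 5.35
ee_pos: [510.1, -6.6, 115.7]
ee_rot: [[-0.998, -0.061, -0.002], [-0.061, 0.998, 0.0], [0.002, 0.0, -1.0]]
contact_force: [0.2, -0.2, -0.1]
grip_width: 0.004
gripper_force: 0.0
```

>>> {"method": "play_rows", "body": {
  "series": [
    {"grip": 1,"tx": 0,"ty": -0.6,"tz": 0,"spin": 0},
    {"grip": 1,"tx": 0,"ty": -1,"tz": 0,"spin": 0}
  ]
}}

```text
time: 5.6
ee_pos: [515.0, -87.0, 115.6]
ee_rot: [[-0.998, -0.059, -0.002], [-0.059, 0.998, 0.001], [0.002, 0.001, -1.0]]
contact_force: [0.4, 0.9, 0.8]
grip_width: 0.005
gripper_force: 0.0
```

>>> {"method": "play_rows", "body": {
  "series": [
    {"grip": 1,"tx": 0,"ty": -0.6,"tz": 0,"spin": 0},
    {"grip": 1,"tx": 0,"ty": -0.8,"tz": 0,"spin": 0},
    {"grip": 1,"tx": 0,"ty": -0.8,"tz": 0,"spin": 0}
  ]
}}

```text
time: 5.98
ee_pos: [519.1, -149.5, 116.2]
ee_rot: [[-0.998, -0.058, -0.001], [-0.058, 0.998, 0.001], [0.001, 0.001, -1.0]]
contact_force: [-0.3, 0.0, -0.2]
grip_width: 0.002
gripper_force: 0.0
```

```bash
python3 g.py right 35 37
```

```text
t 5.975 goal [ 517.5 -156.6   37. ] shift mm [ 1.9 -7.2 79.2] share [ 0.024 -0.089  0.989] spin -0.0007 F [-0.3  0.  -0.2]
```

>>> {"method": "play_rows", "body": {
  "series": [
    {"grip": 1,"tx": 0.02,"ty": -0.09,"tz": 0.5,"spin": 0},
    {"grip": 1,"tx": 0.02,"ty": -0.09,"tz": 0.98,"spin": 0},
    {"grip": 1,"tx": 0.02,"ty": -0.09,"tz": 0.98,"spin": 0}
  ]
}}

```text
time: 6.35
ee_pos: [515.7, -153.8, 35.6]
ee_rot: [[-0.998, -0.061, -0.007], [-0.061, 0.998, 0.004], [0.007, 0.004, -1.0]]
contact_force: [-1.1, 1.1, 0.4]
grip_width: 0.008
gripper_force: 0.0
```

>>> {"method": "play_rows", "body": {
  "series": [
    {"grip": 1,"tx": -0.15,"ty": 0,"tz": 0,"spin": 0},
    {"grip": 1,"tx": -0.27,"ty": 0,"tz": 0,"spin": 0},
    {"grip": 1,"tx": -0.35,"ty": 0,"tz": 0,"spin": 0},
    {"grip": 1,"tx": -0.4,"ty": 0,"tz": 0,"spin": 0},
    {"grip": 1,"tx": -0.4,"ty": 0,"tz": 0,"spin": 0}
  ]
}}

```text
time: 6.98
ee_pos: [550.7, -154.9, 39.7]
ee_rot: [[-0.998, -0.061, -0.0], [-0.061, 0.998, -0.0], [0.0, -0.0, -1.0]]
contact_force: [-4.2, -0.8, 3.6]
grip_width: 0.009
gripper_force: 2.0
```

```bash
python3 g.py right -34 37
```

```text
t 6.975 goal [ 586.4 -152.4   37. ] shift mm [-35.7   0.3   2.7] share [-0.446  0.004  0.033] spin -0.0 F [-4.2 -0.8  3.6]
```

>>> {"method": "play_rows", "body": {
  "series": [
    {"grip": 1,"tx": -0.1,"ty": 0,"tz": 0.02,"spin": 0},
    {"grip": 1,"tx": -0.2,"ty": 0,"tz": 0.02,"spin": 0},
    {"grip": 1,"tx": -0.3,"ty": 0,"tz": 0.02,"spin": 0},
    {"grip": 1,"tx": -0.4,"ty": 0,"tz": 0.02,"spin": 0},
    {"grip": 1,"tx": -0.45,"ty": 0,"tz": 0.02,"spin": 0},
    {"grip": 1,"tx": -0.45,"ty": 0,"tz": 0.02,"spin": 0},
    {"grip": 1,"tx": -0.45,"ty": 0,"tz": 0.02,"spin": 0}
  ]
}}

```text
time: 7.85
ee_pos: [585.0, -152.1, 37.4]
ee_rot: [[-0.998, -0.061, -0.004], [-0.061, 0.998, 0.001], [0.004, 0.001, -1.0]]
contact_force: [-8.9, 0.5, 4.5]
grip_width: 0.005
gripper_force: 4.3
```

>>> {"method": "play_rows", "body": {
  "series": [
    {"grip": 1,"tx": 0.08,"ty": 0,"tz": 0,"spin": 0},
    {"grip": 1,"tx": 0.16,"ty": 0,"tz": 0,"spin": 0},
    {"grip": 1,"tx": 0.4,"ty": 0,"tz": 0,"spin": 0},
    {"grip": 1,"tx": 0.8,"ty": 0,"tz": 0,"spin": 0},
    {"grip": 1,"tx": 0.9,"ty": 0,"tz": -0.5,"spin": 0},
    {"grip": 1,"tx": 0.9,"ty": 0,"tz": -1,"spin": 0},
    {"grip": 1,"tx": 0.9,"ty": 0,"tz": -1,"spin": 0}
  ]
}}

```text
time: 8.72
ee_pos: [517.6, -158.4, 121.7]
ee_rot: [[-0.998, -0.06, 0.009], [-0.06, 0.998, -0.004], [-0.009, -0.005, -1.0]]
contact_force: [0.5, 0.3, -0.1]
grip_width: 0.008
gripper_force: 0.0
```

```bash
python3 - <<'E'
from h import *
import cv2
cv2.imwrite("pics/s4.png",cv2.resize(cams.camera("scene")[150:350,130:430,::-1],None,fx=2.6,fy=2.6))
E
```

```text
(no output)
```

View pics/s4.png

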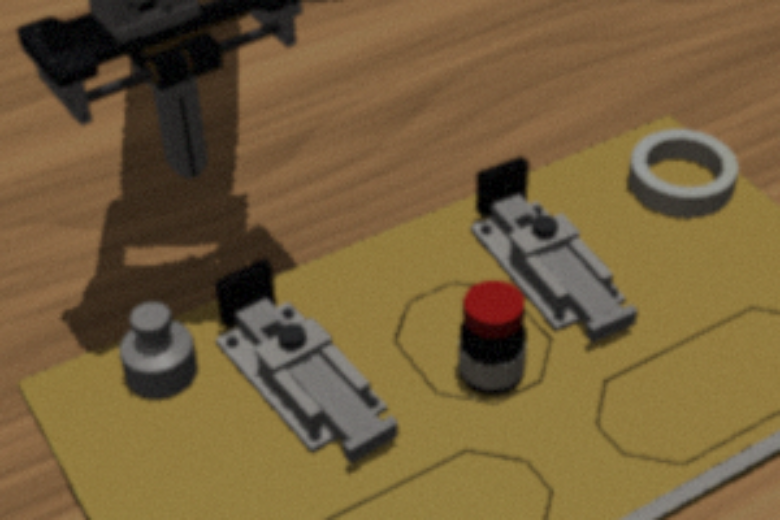

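Both slides rest at mid position with their pins down, at (545,226) and (291,336). The jar, tape and weight haven't moved, and the arm is clear.

```bash
python3 -c "
from rig import bot
print(bot.close_job())"
```

```text
the job is handed in; nothing more can be done
None
```

Both edge stops are latched at mid position with their pins down, the jar, tape roll and weight are where they were, and the job was handed in at about 9 s.

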